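# Put a tool battery on charge: seat it, click the knurled rate dial to the long bar, start

### The job

Put the battery pack on charge at the charging station: with the fingertips push the pack along its dock until it is fully home against the end block, and stroke the knurled rim of the rate dial round, click by click, until its white pointer rests in the detent at the long bar. Only when both are right, press the round start key fully down and let it come back up. Do not pick anything up: the pack stays on its ledges the whole time, and the tape measure, screwdriver and tape roll nearby stay where they lie.

Things in the scene. Friction and masses are not known exactly. Their poses are not given: they have to be found in the camera images.
- charge_station: Low grey charging station fixed on the black bench mat, 185 x 200 mm. Origin: centre of its underside; x away from its front, y left, z up. Right half (y -100 to 0): console, x -85 to 100, flat top at z 45, carrying dial, display, key. Left half: dock, open in front, middle line y 50; ledges at z 16, guide walls 74 mm apart with tops at z 29, end block from x 85 to 100, 43 high.
- rate_dial (a joint): Turn of the rate dial (rad), grows clockwise seen from above. A ball drops into a detent every 24 deg: 0, 0.419, 0.838, 1.257, 1.676, 2.094, 2.513. The long bar on the panel is 1.257: white pointer straight back (station +x). The other detents have short ticks. Starts at least a click below the bar. Takes about 0.035 N m to get over a click; from beyond half-way it drops in by itself.
- dial_axis (a point): Centre of the dial's top face. The dial is a black knurled wheel, upright axis, radius 30 mm, 16 mm thick (station z 32 to 48), sunk in the console; its rim stands out 10 mm beyond the front face, its top 3 mm above the panel; no more is exposed. Axis at station x -65, y -50. A tip pressed on the front rim with 5 to 8 N and moved left (station +y) rolls it clockwise, 12.6 mm a click.
- start_key (a joint): Travel of the start key (m): 0 up, 0.005 fully down (about 5 N); springs back when let go.
- start_key_top (a point): Centre of the top of the round start key, 22 mm across, at the right of the console (station x 25, y -78), top at station z 57 when up, pressed straight down; dark collar 38 mm across round it, its top at z 48.
- pack: Black slide-on tool battery, 108 x 68 mm body, 0.3 to 0.7 kg, lying rails down on the dock's ledges, 20 to 40 mm short of home. Origin: middle of its upper face, own z pointing down, own x along the dock. In the station frame its front face is 53 mm before the origin, its body reaches 39.5 mm below the origin (z 16 to 55.5). Home against the end block: origin at station x 30, y 50.
- tape_measure: Yellow tape measure, 39 x 69 x 64 mm high, standing on the bench to the left. Origin: centre of the underside. Leave it alone.
- screwdriver: Yellow screwdriver, 188 mm long, 34 mm thick, lying on the bench to the left. Origin: centre of the underside, length along its y. Leave it alone.
- tape_roll: Black roll of tape, 62 mm across, 19 mm high, lying flat on the bench to the left. Origin: centre of the underside. Leave it alone.

How it is judged:
On the way, in this order (a step that is already met when the one before it is completed fails the run):
1. the pack is home and the dial rests in the detent at the long bar, in either order (x of pack in the frame of charge_station above 0.0268 m and z of pack in the frame of charge_station below 0.06 m and y of pack in the frame of charge_station between 0.044 and 0.056 m and value of joint rate_dial between 1.1366 and 1.3766 rad and velocity of joint rate_dial between -0.1 and 0.1 rad/s), for 0.3 s.
2. the start key is pressed fully down (value of joint start_key above 0.0035 m and x of pack in the frame of charge_station above 0.0268 m and z of pack in the frame of charge_station below 0.06 m and y of pack in the frame of charge_station between 0.044 and 0.056 m and value of joint rate_dial between 1.1366 and 1.3766 rad), for 0.1 s.
At the end, for the whole second after the job is handed in: The pack is within 3 mm of the end block, flat on its ledges and at rest; the dial rests within 0.12 rad of the long bar's detent; the start key is up again (all of step 1 and value of joint start_key below 0.001 m and linear speed of pack below 0.01 m/s); the robot touches nothing.
It fails at once if the start key went down before the pack was home and the dial at the long bar (value of joint start_key above 0.0035 m and not ((x of pack in the frame of charge_station above 0.0268 m and z of pack in the frame of charge_station below 0.06 m and y of pack in the frame of charge_station between 0.044 and 0.056 m) and value of joint rate_dial between 1.1366 and 1.3766 rad)).
It fails at once if the pack was lifted or tipped off its ledges (z of pack in the frame of charge_station above 0.07 m or angle between pack's own z axis and vertical below 2.94 rad).
It fails at once if a thing lying nearby was moved more than 20 mm (distance of any of tape_measure, screwdriver, tape_roll from where it was at the start of the episode above 0.02 m).
It also fails if it takes over 48 s, if anything falls off the work surface, if the arm or the gripper's body presses on something with over 40 N, if the wrist force passes 120 N, or if a joint passes its speed limit or range.

### The arm

A 6-joint arm with a two-finger parallel gripper is mounted at the origin on a cart in front of the work surface, level with it; the furniture and walls round the work are solid. World frame = base frame: x ahead of the robot, y to its left, z up, the work surface at z = 0. Lengths are in m, angles in rad, forces in N, time in s.
With the tool pointing down it reaches from about 0.25 to 0.725 m from the base axis. Payload 4 kg.
Tool frame: the origin (TCP) lies at the very end of the fingers, on their centre line; the grasp point (between the pads) lies ctrl.grip_point_offset behind it (ctrl.grip_point_offset is the distance from the TCP to the grasp point, in m); z points along the fingers, y is the line along which they close (so a half turn about z gives the same grasp; the last joint's range is limited). The gripper opens to 85 mm and grips with 20 to 120 N. Pads are 22 mm wide; open, the fingers measure 114 mm over their backs; the gripper's body (76 mm by 85 mm) begins 54 mm behind the grasp point. The pads swing forward as they close: fully open they stand 13 mm farther back than shut.
Start: joints at [1.288, 0.241, 0.005, 1.335, 0, 1.571], TCP at [0.14, 0.48, 0.231] pointing down, gripper open.
Joint ranges: [-2.72, 2.72], [-1.05, 1.87], [-1.09, 1.28], [-1.99, 2.15], [-1.42, 1.44], [-3.14, 3.14]. Speed limits (rad/s): [2.79, 2.79, 3.14, 3.14, 3.14, 3.14].

### API

Orientations are given as a unit quaternion [w, x, y, z].
In Python, from rig import read_state, cams, ctrl gives the robot as it stands.
- The arm moves only by the shell command python3 -m creep 'ROWS' [FORCE]. ROWS is JSON, a list that holds one entry, the list of rows, each a list of 7 numbers: the closure, from -1 (fully open) to 1 (shut), then the shift along the tool's x, y, z in m, then the turn, a rotation vector about the tool's x, y, z in degrees. In form: [[[grip, dx, dy, dz, ax, ay, az], ...]]. A call has 1 to 10 rows; each row is the pose to reach, as a shift and turn from the pose commanded when the call began, along the tool's axes at that moment; what a row does not reach only later rows make up. A row lasts 1/8 s, in which the tool goes at most 62.5 mm and 10.7 degrees, less where a joint would pass 70% of its speed; a pose out of reach is approached as far as the arm can. A call with a gripper value outside its range is refused whole. The fingers move at their own pace and stop on an object; FORCE is the grip in N (left out, the last holds). Time passes only in rows, so rows that repeat a pose let the fingers close. It gives the time, the measured TCP pose, the force, the opening and the grip force at its end, in the units of the state.
- read_state(): the state, without advancing time (a new reading comes with each control period).
- cams.read_camera(name): name is "scene" or "top" or "wrist"; returns the picture (400x640x3 uint8, red, green, blue); there is no depth.
- cams.camera_params(name): a dict with "fovy" (degrees; the focal length in pixels is half the picture's height over the tangent of half this angle, whatever the lens; pixels are square), "cx", "cy" (the principal point, pixels), "rvec" (rotation vector, rad) and "tvec" (3), from world to camera coordinates, as OpenCV has them; the wrist camera has in their place "T_tool_cam" (4x4, takes a point from camera to tool coordinates, whose origin is the TCP and whose axes are the flange's). Camera axes: x right, y down, z forward; pixel columns grow to the right and rows downward; lengths in m; the calibration is good to about 2 mm. The wrist camera is an equidistant fisheye: a pixel r from the principal point sees the ray r / f radians off the axis. A picture is of the moment at which its call begins: read the wrist's pose just before it. camera_params takes no time and is no camera call.
- ctrl.hand_in(): hands the job in; it is judged then, once.
The state is a dict: "clock": time; "joints": joint angles; "qvel": joint speeds; "effort": joint torques, N m; "eef_pos": TCP position; "orientation": TCP orientation; "force": force on the tool from outside, world axes, zero at the start; "moment": the same for the moment, N m; "opening": finger opening in m; "gripper_force": force on a finger pad.
Only numpy, scipy, OpenCV 4.12 (cv2) and the standard library are available. Lean on these libraries where they do the work, as an engineer would, in place of code of your own. Each camera call takes 0.05 s, during which the arm holds its last target. There are 200 camera calls.

## Working session

There is one attempt and no reset: what is moved stays moved. The work goes in short steps, Python scripts to look and compute and a shell command to move; the robot and the scene stay as the last step left them, time stands still between calls to the robot, and variables do not carry over. Pictures are saved under pics/ and viewed, at most 10 in all, crops included, and the job is handed in when it is done.

```bash
ls; mkdir -p pics; cat > h.py <<'E'
import numpy as np, cv2
from rig import read_state, cams, ctrl
from scipy.spatial.transform import Rotation as R
def ray(name,u,v):
    p=cams.camera_params(name); f=200/np.tan(np.radians(p['fovy'])/2)
    Rm=cv2.Rodrigues(np.array(p['rvec'],float))[0]; t=np.array(p['tvec'],float).ravel()
    d=np.array([(u-p['cx'])/f,(v-p['cy'])/f,1.]); return -Rm.T@t, Rm.T@d
def onplane(name,u,v,z):
    o,d=ray(name,u,v); return o+d*(z-o[2])/d[2]
def proj(name,P):
    p=cams.camera_params(name); f=200/np.tan(np.radians(p['fovy'])/2)
    Rm=cv2.Rodrigues(np.array(p['rvec'],float))[0]; t=np.array(p['tvec'],float).ravel()
    c=Rm@np.array(P)+t; return c[:2]/c[2]*f+[p['cx'],p['cy']]
def save(name,fn):
    im=cams.read_camera(name); cv2.imwrite('pics/'+fn,im[:,:,::-1]); return im
E
python3 - <<'E'
from h import *
print(read_state())
for n in ('scene','top','wrist'): 
    save(n,n+'1.png'); print(cams.camera_params(n))
E
```

```text
pics
{'clock': 0.0, 'joints': array([1.28801463e+00, 2.41406897e-01, 3.74564879e-03, 1.33516870e+00,
       2.67296911e-05, 1.57079465e+00]), 'qvel': array([-0.00168272, -0.00052072, -0.00067811,  0.00064689, -0.00110656,
       -0.00079912]), 'effort': array([-1.34045174e-03, -3.72314429e+01,  2.52411819e+01,  1.69955799e-02,
       -2.27901028e-04, -4.46640144e-06]), 'eef_pos': array([0.13933619, 0.47955873, 0.23042414]), 'orientation': array([-1.56521623e-04,  1.40919330e-01,  9.90020559e-01, -1.00478123e-03]), 'force': array([-0.51913106,  0.22973725,  0.43688849]), 'moment': array([-0.0131721 , -0.01233188, -0.02638899]), 'gripper_force': 0.0, 'opening': 0.08555110377917885}
{'fovy': 42.21230710745868, 'cx': 306.0103781445286, 'cy': 204.92858766316894, 'rvec': array([ 2.07622991, -1.26628516,  0.48833204]), 'tvec': array([-0.29840223,  0.43833917,  0.68534771])}
{'fovy': 50.42097500302247, 'cx': 321.41362738106017, 'cy': 199.25859617043955, 'rvec': array([ 2.0929207 , -2.15650941,  0.13596279]), 'tvec': array([0.00283084, 0.58005717, 0.81340818])}
{'fovy': 65.70646984690485, 'cx': 323.1696833231553, 'cy': 201.4396547670488, 'T_tool_cam': array([[-7.20306006e-04, -9.62482134e-01, -2.71344103e-01,
         6.88860690e-02],
       [ 9.99999638e-01, -8.16383100e-04,  2.41200755e-04,
        -2.18132509e-04],
       [-4.53672158e-04, -2.71343831e-01,  9.62482374e-01,
        -1.43051640e-01],
       [ 0.00000000e+00,  0.00000000e+00,  0.00000000e+00,
         1.00000000e+00]])}
```

View pics/top1.png

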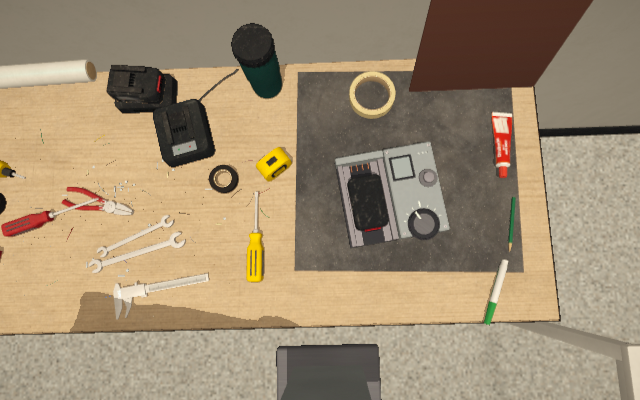

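View pics/scene1.png

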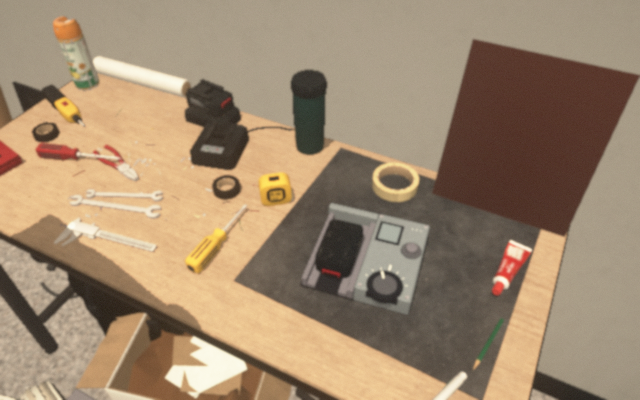

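The top view shows the station at about (395,195), the dial at (424,223), the key at (429,177) and the pack at (368,200). The brown wall stands beyond it, at the upper right.

```bash
python3 - <<'E'
from h import *
im=cv2.imread('pics/top1.png')
cv2.imwrite('pics/crop1.png',cv2.resize(im[135:255,325:460],None,fx=5,fy=5,interpolation=cv2.INTER_CUBIC)[:600])
print('tcp in top',proj('top',read_state()['eef_pos']), proj('scene',read_state()['eef_pos']))
d=onplane('top',424.5,223,.048);k=onplane('top',429,177,.057)
v=(k-d)[:2]; s=np.array([90,-28.]); print(d,k,np.linalg.norm(v),np.degrees(np.arctan2(v[1],v[0])-np.arctan2(s[1],s[0])))
E
```

```text
tcp in top [-12.13513701 487.6030631 ] [-143.21044941  227.76890618]
[ 0.52520559 -0.21781979  0.048     ] [ 0.61608515 -0.23083055  0.057     ] 0.0918061737436532 9.134115751778657
```

View pics/crop1.png

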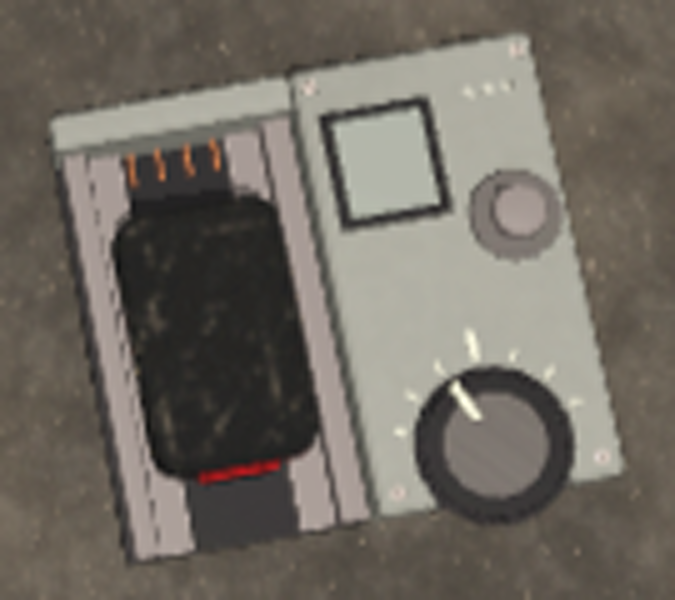

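View pics/wrist1.png

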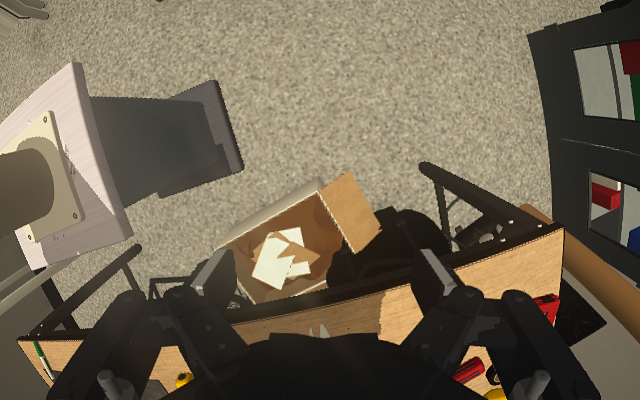

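The crop shows the pointer one tick left of the long bar, so the dial needs one click. The bar direction tilts about 12° left of image up, and the pack's front (red latch) is at crop (240,475). Next I fit the station pose from its top corners.

```bash
cat >> h.py <<'E'
def fit2d(S,W):
    S=np.array(S)[:,:2];W=np.array(W)[:,:2];s=S-S.mean(0);w=W-W.mean(0)
    a=np.arctan2((s[:,0]*w[:,1]-s[:,1]*w[:,0]).sum(),(s*w).sum()); c,n=np.cos(a),np.sin(a)
    M=np.array([[c,-n],[n,c]]);t=W.mean(0)-M@S.mean(0); return a,M,t,W-(S@M.T+t)
E
python3 - <<'E'
from h import *
pts=[((622,473),(-.085,-.1,.045)),((527,37),(.1,-.1,.045)),((290,76),(.1,0,.045)),((52,118),(.1,.1,.043)),((133,562),(-.085,.1,.029)),((495,445),(-.065,-.05,.048)),((522,210),(.025,-.078,.057))]
S=[p[1] for p in pts]
W=[onplane('top',325+p[0][0]/5-.4,135+p[0][1]/5-.4,p[1][2]) for p in pts]
a,M,t,r=fit2d(S,W); print(np.degrees(a),t,(r*1e3).round(1))
pc=np.array([M.T@(onplane('top',325+u/5-.4,135+v/5-.4,.052)[:2]-t) for u,v in [(240,478),(205,195),(118,330),(305,330)]]);print(pc)
T=lambda x,y: M@[x,y]+t
print('dial front',T(-.095,-.05),'key',T(.025,-.078),'dock',T(-.085,.05))
st=read_state();print(R.from_quat(np.roll(st['orientation'],-1)).as_matrix().round(3),ctrl.grip_point_offset)
E
```

```text
8.20345538747931 [ 0.58051644 -0.15695429] [[ 1.   2.2]
 [-2.1  1.1]
 [-0.8 -0.2]
 [-0.2 -1.1]
 [ 0.8 -1.5]
 [ 0.8 -0.3]
 [ 0.5 -0.3]]
[[-0.06005423  0.05183199]
 [ 0.05482202  0.04416365]
 [ 0.00663668  0.08863543]
 [-0.0063933   0.0152039 ]]
dial front [ 0.49362294 -0.21999809] key [ 0.61639034 -0.23058895] dock [ 0.48925176 -0.11959444]
[[-0.96   0.279 -0.   ]
 [ 0.279  0.96  -0.002]
 [-0.    -0.002 -1.   ]] 0.0187
```

```bash
python3 -m creep '[[[1,-0.464,-0.572,0.03,0,0,-24.7],[1,-0.464,-0.572,0.03,0,0,-24.7],[1,-0.464,-0.572,0.03,0,0,-24.7],[1,-0.464,-0.572,0.03,0,0,-24.7],[1,-0.464,-0.572,0.03,0,0,-24.7],[1,-0.464,-0.572,0.03,0,0,-24.7],[1,-0.464,-0.572,0.03,0,0,-24.7],[1,-0.464,-0.572,0.03,0,0,-24.7],[1,-0.464,-0.572,0.03,0,0,-24.7],[1,-0.464,-0.572,0.03,0,0,-24.7]]]'
cat >> h.py <<'E'
def go(P,yaw=None):
    "shift in tool axes to world point P, and turn to tool-x yaw (deg)"
    s=read_state();Rm=R.from_quat(np.roll(s['orientation'],-1)).as_matrix()
    print('pos',s['eef_pos'].round(4),'shift',(Rm.T@(np.array(P)-s['eef_pos'])).round(4))
    if yaw is not None: 
        q=np.radians(yaw);x=np.array([np.cos(q),np.sin(q),0]);z=np.array([0,0,-1.]);G=np.c_[x,np.cross(z,x),z]
        print('turn',R.from_matrix(Rm.T@G).as_rotvec(degrees=True).round(2))
E
python3 - <<'E'
from h import *
go([.425,-.2,.2],188.5);print(read_state()['joints'].round(2))
E
```

```text
clock: 1.4
eef_pos: [0.3809, -0.094, 0.2061]
orientation: [0.0, -0.074, 0.997, 0.0]
force: [2.2, 1.5, 1.3]
opening: -0.0001
gripper_force: 0.0
pos [ 0.3809 -0.094   0.2061] shift [-0.028  -0.1114  0.0061]
turn [ 0.01  0.05 -0.05]
[-0.24  0.04 -0.3   1.23  0.   -0.39]
```

```bash
python3 -m creep '[[[1,-0.028,-0.111,0.006,0,0,0],[1,-0.028,-0.111,0.006,0,0,0],[1,-0.028,-0.111,0.006,0,0,0]]]'
python3 - <<'E'
from h import *
go([.425,-.2,.2],188.5);save('wrist','wrist2.png')
E
```

```text
clock: 1.78
eef_pos: [0.4252, -0.2004, 0.199]
orientation: [-0.0, -0.072, 0.997, 0.0]
force: [-0.9, -0.2, -0.0]
opening: -0.0002
gripper_force: 0.0
pos [ 0.4252 -0.2004  0.199 ] shift [ 0.0002  0.0004 -0.001 ]
turn [ 0.01 -0.05 -0.28]
```

View pics/wrist2.png

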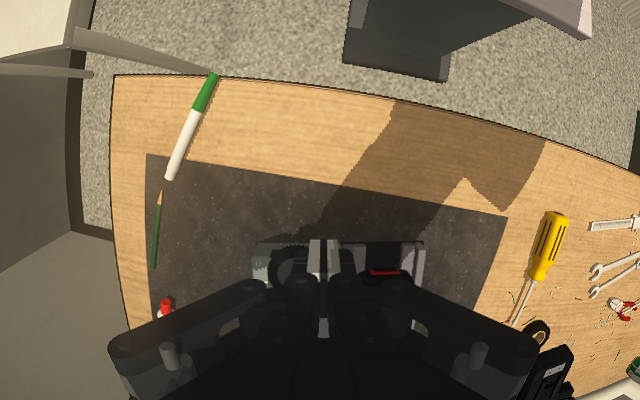

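The wrist view has image up towards the robot. The station's front bottom edge runs almost level from (255,243) to (425,241), with the dial at (292,262) and the red latch at (385,272).

```bash
cat >> h.py <<'E'
def wray(u,v):
    p=cams.camera_params('wrist');s=read_state();f=200/np.tan(np.radians(p['fovy'])/2)
    a=np.array([u-p['cx'],v-p['cy']]);r=np.hypot(*a);th=r/f
    d=np.r_[a/r*np.sin(th),np.cos(th)];T=np.array(p['T_tool_cam']);Rm=R.from_quat(np.roll(s['orientation'],-1)).as_matrix()
    return Rm@T[:3,3]+s['eef_pos'],Rm@T[:3,:3]@d
def wplane(u,v,z):
    o,d=wray(u,v);return o+d*(z-o[2])/d[2]
E
python3 - <<'E'
from h import *
for u,v in [(255,243),(425,241)]:
    print(wplane(u,v,0),wplane(u,v,.029))
im=cv2.imread('pics/wrist2.png')
cv2.imwrite('pics/crop2.png',cv2.resize(im[225:300,240:440],None,fx=4,fy=4,interpolation=cv2.INTER_CUBIC))
a=np.radians(8.5)
M=np.array([[np.cos(a),-np.sin(a)],[np.sin(a),np.cos(a)]])
for y in (-.1,.1): print(M@[-.085,y]+[.5805,-.157])
E
```

```text
[ 0.5152711  -0.26907625  0.        ] [ 0.50180462 -0.2639863   0.029     ]
[ 4.83666554e-01 -6.14613527e-02  5.55111512e-17] [ 0.47287804 -0.07396341  0.029     ]
[ 0.51121459 -0.26846539]
[ 0.48165271 -0.07066221]
```

View pics/crop2.png

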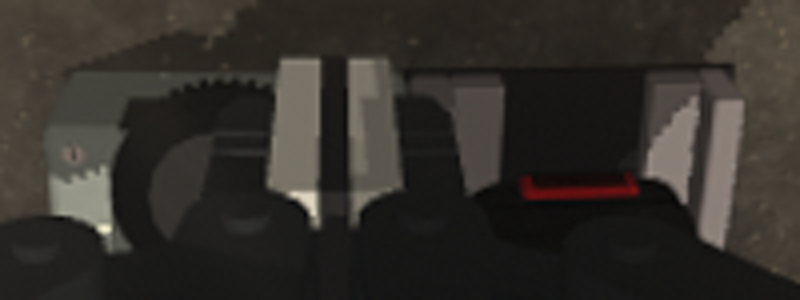

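```bash
cat >> h.py <<'E'
A=np.radians(8.6);MS=np.array([[np.cos(A),-np.sin(A)],[np.sin(A),np.cos(A)]]);TS=np.array([.582,-.157])
def w(x,y,z): return np.r_[MS@[x,y]+TS,z]
def st():
    s=read_state();p=MS.T@(s['eef_pos'][:2]-TS);f=MS.T@s['force'][:2]
    print('station pos mm',(p*1e3).round(1),round(s['eef_pos'][2]*1e3,1),'F',f.round(1),s['force'][2].round(1),'t',s['clock'].round(2))
E
python3 - <<'E'
from h import *
go(w(-.095,.05,.09),188.6);st()
E
```

```text
pos [ 0.4243 -0.1985  0.1991] shift [-0.067   0.0677  0.1091]
turn [ 0.08 -0.09 -0.27]Traceback (most recent call last):
  File "<stdin>", line 2, in <module>
  File "h.py", line 38, in st
    print('station pos mm',(p*1e3).round(1),round(s['eef_pos'][2]*1e3,1),'F',f.round(1),s['force'][2].round(1),'t',s['clock'].round(2))
                                                                                                                   ^^^^^^^^^^^^^^^^
AttributeError: 'float' object has no attribute 'round'
```

```bash
sed -i "s/s\['clock'\].round(2)/round(s['clock'],2)/" h.py
python3 -m creep '[[[1,-0.067,0.068,0.1,0,0,-0.3],[1,-0.067,0.068,0.1,0,0,-0.3],[1,-0.067,0.068,0.1,0,0,-0.3],[1,-0.067,0.068,0.13,0,0,-0.3],[1,-0.067,0.068,0.173,0,0,-0.3],[1,-0.067,0.068,0.173,0,0,-0.3],[1,-0.067,0.068,0.173,0,0,-0.3]]]'
python3 -c "
from h import *
st();go(w(-.034,.05,.026),188.6)"
```

```text
clock: 2.7
eef_pos: [0.4816, -0.1204, 0.0288]
orientation: [0.001, -0.077, 0.997, -0.0]
force: [0.6, -0.0, -0.1]
opening: -0.0003
gripper_force: 0.0
station pos mm [-93.8  51.2] 28.8 F [ 0.6 -0.1] -0.1 t 2.7
pos [ 0.4816 -0.1204  0.0288] shift [-0.0598 -0.0014  0.0029]
turn [-0.05  0.1   0.21]
```

```bash
python3 -m creep '[[[1,-0.01,-0.001,0.001,0,0,0],[1,-0.016,-0.001,0.001,0,0,0],[1,-0.022,-0.001,0.001,0,0,0],[1,-0.028,-0.001,0.001,0,0,0],[1,-0.034,-0.001,0.001,0,0,0],[1,-0.039,-0.001,0.001,0,0,0],[1,-0.044,-0.001,0.001,0,0,0],[1,-0.048,-0.001,0.001,0,0,0]]]'
python3 -c "
from h import *
st()"
python3 -m creep '[[[1,-0.003,0,0,0,0,0],[1,-0.006,0,0,0,0,0],[1,-0.008,0,0,0,0,0],[1,-0.01,0,0,0,0,0]]]'
python3 -c "
from h import *
st()"
```

```text
clock: 3.7
eef_pos: [0.5288, -0.1138, 0.0258]
orientation: [-0.0, -0.077, 0.997, 0.0]
force: [-1.6, -1.0, 0.3]
opening: -0.0
gripper_force: 1.2
station pos mm [-46.2  50.7] 25.8 F [-1.8 -0.7] 0.3 t 3.7
clock: 4.2
eef_pos: [0.5384, -0.1123, 0.026]
orientation: [-0.0, -0.077, 0.997, 0.0]
force: [-1.0, -0.5, -1.6]
opening: -0.0003
gripper_force: 0.8
station pos mm [-36.4  50.7] 26.0 F [-1.1 -0.3] -1.6 t 4.2
```

```bash
python3 -m creep '[[[1,-0.002,0,0,0,0,0],[1,-0.004,0,0,0,0,0],[1,-0.005,0,0,0,0,0]]]'
python3 -c "
from h import *
st()"

```

```text
clock: 4.58
eef_pos: [0.5391, -0.1122, 0.026]
orientation: [-0.004, -0.076, 0.997, -0.0]
force: [-13.5, -2.8, 9.5]
opening: 0.0001
gripper_force: 6.8
station pos mm [-35.7  50.7] 26.0 F [-13.7  -0.7] 9.5 t 4.58
```

```bash
python3 -m creep '[[[1,0.04,0,-0.004,0,0,0],[1,0.095,0,-0.004,0,0,0],[1,0.095,-0.06,-0.004,0,0,0],[1,0.092,-0.108,-0.005,0,0,0],[1,0.092,-0.108,-0.005,0,0,0],[1,0.092,-0.108,-0.005,0,0,0]]]'
python3 -c "
from h import *
st();go(w(-.108,-.057,.031),188.6)"

```

```text
clock: 5.32
eef_pos: [0.4692, -0.2324, 0.0313]
orientation: [0.0, -0.076, 0.997, 0.0]
force: [0.0, 0.1, -0.4]
opening: 0.0004
gripper_force: 0.0
station pos mm [-122.8  -57.7] 31.3 F [0.  0.1] -0.4 t 5.33
pos [ 0.4692 -0.2324  0.0313] shift [-0.0148  0.0007  0.0003]
turn [0.   0.05 0.17]
```

```bash
python3 -m creep '[[[1,-0.008,0,0,0,0,0],[1,-0.013,0,0,0,0,0],[1,-0.015,0,0,0,0,0],[1,-0.015,0,0,0,0,0]]]'
python3 -c "
from h import *
st()"
python3 -m creep '[[[1,-0.001,0,0,0,0,0],[1,-0.001,0,0,0,0,0]]]'
python3 -c "
from h import *
st()"

```

```text
clock: 5.82
eef_pos: [0.4839, -0.2296, 0.031]
orientation: [-0.0, -0.077, 0.997, 0.0]
force: [-0.0, -0.2, 0.7]
opening: -0.0001
gripper_force: 0.0
station pos mm [-107.9  -57.2] 31.0 F [-0.  -0.2] 0.7 t 5.83
clock: 6.08
eef_pos: [0.484, -0.2298, 0.0309]
orientation: [-0.001, -0.077, 0.997, 0.0]
force: [-2.2, 0.4, 0.5]
opening: 0.0002
gripper_force: 0.9
station pos mm [-107.7  -57.4] 30.9 F [-2.1  0.7] 0.5 t 6.08
```

```bash
python3 -m creep '[[[1,-0.0015,0,0,0,0,0],[1,-0.0015,0,0,0,0,0]]]'
python3 -c "
from h import *
st()"

```

```text
clock: 6.32
eef_pos: [0.4842, -0.2298, 0.0308]
orientation: [-0.002, -0.076, 0.997, 0.0]
force: [-5.9, -0.7, 4.2]
opening: -0.0003
gripper_force: 3.0
station pos mm [-107.6  -57.4] 30.8 F [-6.   0.2] 4.2 t 6.33
```

```bash
python3 -m creep '[[[1,0,0.002,0,0,0,0],[1,0,0.004,0,0,0,0],[1,0,0.006,0,0,0,0],[1,0,0.008,0,0,0,0],[1,0,0.009,0,0,0,0]]]'
python3 -c "
from h import *
st()"
python3 -m creep '[[[1,0,0.0015,0,0,0,0],[1,0,0.003,0,0,0,0],[1,0,0.0035,0,0,0,0],[1,0,0.0035,0,0,0,0]]]'
python3 -c "
from h import *
st()"

```

```text
clock: 6.95
eef_pos: [0.4827, -0.2211, 0.0308]
orientation: [-0.002, -0.076, 0.997, -0.0]
force: [-6.1, -1.2, 3.4]
opening: 0.0001
gripper_force: 3.1
station pos mm [-107.8  -48.5] 30.8 F [-6.2 -0.3] 3.4 t 6.95
clock: 7.45
eef_pos: [0.4821, -0.2174, 0.0308]
orientation: [-0.002, -0.076, 0.997, 0.0]
force: [-6.3, 0.4, 2.8]
opening: 0.0005
gripper_force: 3.0
station pos mm [-107.8  -44.8] 30.8 F [-6.2  1.4] 2.8 t 7.45
```

```bash
python3 -m creep '[[[1,0.03,0,0,0,0,0],[1,0.06,0,-0.03,0,0,0],[1,0.09,0,-0.08,0,0,0],[1,0.09,0.02,-0.12,0,0,0],[1,0.09,0.02,-0.12,0,0,0]]]'
python3 - <<'E'
from h import *
st();im=save('top','top2.png')[:,:,::-1]
cv2.imwrite('pics/crop3.png',cv2.resize(im[135:255,325:460],None,fx=5,fy=5,interpolation=cv2.INTER_CUBIC)[:600])
E
```

```text
clock: 8.07
eef_pos: [0.3947, -0.2123, 0.1547]
orientation: [0.004, -0.077, 0.997, -0.002]
force: [0.3, -0.6, 0.1]
opening: 0.0001
gripper_force: 0.0
station pos mm [-193.5  -26.6] 154.7 F [ 0.2 -0.6] 0.1 t 8.07
```

View pics/crop3.png

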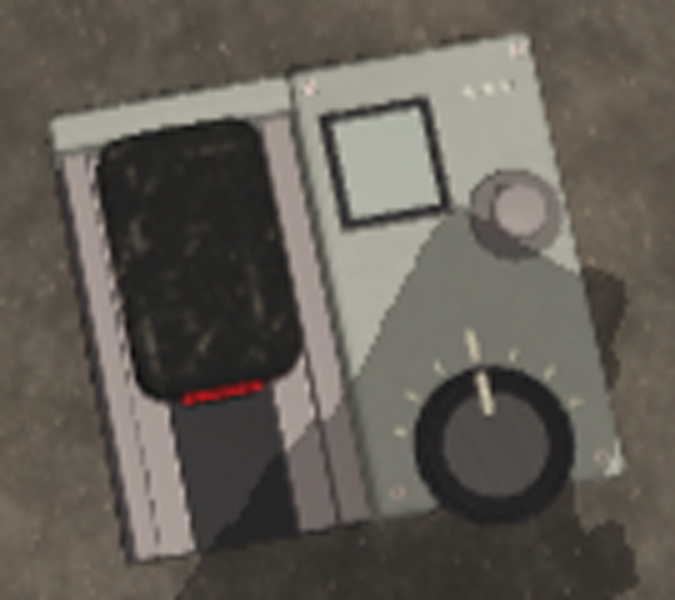

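The pointer now lies on the long bar (crop (485,390) under (473,345)), and the pack sits against the end block. Next is the key.

```bash
python3 - <<'E'
from h import *
a=onplane('top',325+522/5-.4,135+209/5-.4,.057);print(a,w(.025,-.078,.07)); go(w(.025,-.078,.075),188.6)
E
```

```text
[ 0.61730623 -0.23091225  0.057     ] [ 0.61838267 -0.23038461  0.07      ]
pos [ 0.3938 -0.212   0.1528] shift [-0.2187 -0.0524  0.079 ]
turn [-0.18  0.26  0.22]
```

```bash
python3 -m creep '[[[1,-0.218,-0.052,0.03,0,0,0],[1,-0.218,-0.052,0.03,0,0,0],[1,-0.218,-0.052,0.03,0,0,0],[1,-0.218,-0.052,0.03,0,0,0],[1,-0.218,-0.052,0.06,0,0,0],[1,-0.218,-0.052,0.079,0,0,0],[1,-0.218,-0.052,0.079,0,0,0],[1,-0.218,-0.052,0.079,0,0,0]]]'
python3 -c "
from h import *
st();go(w(.025,-.078,.055),188.6)"

```

```text
clock: 9.12
eef_pos: [0.6158, -0.2296, 0.0717]
orientation: [-0.0, -0.077, 0.997, 0.0]
force: [0.2, 0.4, 0.1]
opening: -0.0002
gripper_force: 0.0
station pos mm [ 22.5 -76.8] 71.7 F [0.2 0.4] 0.1 t 9.12
pos [ 0.6158 -0.2296  0.0717] shift [-0.0025 -0.0012  0.0167]
turn [ 0.01 -0.01  0.19]
```

```bash
python3 -m creep '[[[1,-0.002,-0.001,0.008,0,0,0],[1,-0.002,-0.001,0.014,0,0,0],[1,-0.002,-0.001,0.018,0,0,0],[1,-0.002,-0.001,0.021,0,0,0],[1,-0.002,-0.001,0.022,0,0,0]]]'
python3 -c "
from h import *
st()"

```

```text
clock: 9.75
eef_pos: [0.6186, -0.2306, 0.0548]
orientation: [0.002, -0.077, 0.997, -0.001]
force: [-7.4, 2.5, 23.4]
opening: 0.0001
gripper_force: 11.4
station pos mm [ 25.2 -78.2] 54.8 F [-7.   3.6] 23.4 t 9.75
```

```bash
python3 -m creep '[[[1,0,0,0,0,0,0],[1,0,0,0,0,0,0],[1,0,0,-0.02,0,0,0],[1,0,0,-0.06,0,0,0],[1,0.06,0,-0.1,0,0,0],[1,0.12,0,-0.12,0,0,0],[1,0.18,0,-0.12,0,0,0],[1,0.2,0,-0.12,0,0,0],[1,0.2,0,-0.12,0,0,0]]]'
python3 - <<'E'
from h import *
st();im=save('top','top3.png')[:,:,::-1]
cv2.imwrite('pics/crop4.png',cv2.resize(im[135:255,325:460],None,fx=5,fy=5,interpolation=cv2.INTER_CUBIC)[:600])
E
```

```text
clock: 10.88
eef_pos: [0.4182, -0.2608, 0.1705]
orientation: [-0.0, -0.075, 0.997, 0.0]
force: [-0.1, -0.2, 0.9]
opening: -0.0
gripper_force: 0.0
station pos mm [-177.5  -78.2] 170.5 F [-0.2 -0.2] 0.9 t 10.88
```

View pics/crop4.png

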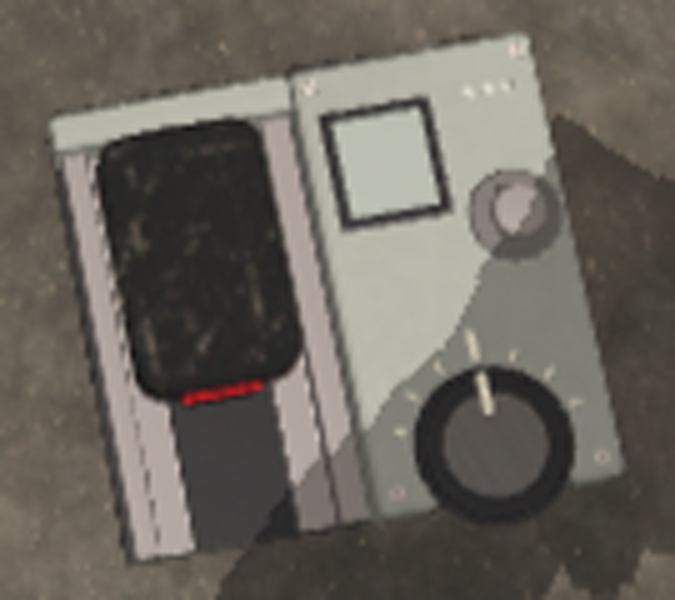

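The pack is home, the pointer is on the bar, the key is back up and the arm is clear.

```bash
python3 -c "
from rig import ctrl
print(ctrl.hand_in())"
```

```text
the job is handed in; nothing more can be done
None
```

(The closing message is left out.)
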